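# Dot-mark a square tube in the hand press

### The arm

A 7-joint arm with a two-finger parallel gripper is mounted at the origin on the work surface. World frame = base frame: x ahead of the robot, y to its left, z up, the work surface at z = 0. Lengths are in m, angles in rad, forces in N, time in s.
With the tool pointing down it reaches from about 0.425 to 0.925 m from the base axis. Payload 6.8 kg.
Tool frame: the origin (TCP) lies between the finger pads; the fingertips stand 17 mm ahead of it and the grasp point (between the pads) lies 2 mm behind it; z points along the fingers, y is the direction in which the jaws open and shut (so a half turn about z gives the same grasp; the last joint's range is limited). The gripper opens to 85 mm and grips with 20 to 120 N. Pads are 22 mm wide; open, the fingers measure 114 mm over their backs; the gripper's body (76 mm by 85 mm) begins 54 mm behind the grasp point. The pads swing forward as they close: fully open they stand 13 mm farther back than shut.
Start: joints at [1.145, 0.477, 0.022, 1.555, -0.011, 1.109, -0.083], TCP at [0.211, -0.641, 0.248] pointing down, gripper open.
Joint ranges: [-2.96, 2.96], [-0.34, 2.1], [-1.41, 1.46], [0.24, 2.44], [-1.37, 4.51], [0.17, 1.92], [-2.96, 2.96]. Speed limits (rad/s): [2.39, 2.39, 3.14, 3.14, 3.14, 3.14, 3.14].

### API

Orientations are given as a unit quaternion [w, x, y, z].
In Python, from station import bot gives the robot as it stands. The module is installed in compiled form; this text tells all that it offers.
- The arm moves only by the tool carry_out, never from a script. Its argument "moves" is a list of rows, each a list of 3 entries, a list of its own where there are three numbers: the turn, a rotation vector about the tool's x, y, z in degrees, then the shift along the tool's x, y, z in cm, then the finger opening in cm, from 0 to 8.54. A call has 1 to 5 rows; each row is the pose to reach, as a shift and turn from the pose commanded when the call began, along the tool's axes at that moment; what a row does not reach only later rows make up. A row lasts 1/8 s, in which the tool goes at most 62.5 mm and 10.7 degrees, less where a joint would pass 70% of its speed; a pose out of reach is approached as far as the arm can. A call with a gripper value outside its range is refused whole. The fingers move at their own pace and stop on an object; "newtons" is the grip in N (left out, the last holds). Time passes only in rows, so rows that repeat a pose let the fingers close. It gives the time, the measured TCP pose, the force and the opening at its end, in the units of the state.
- bot.get_obs(): the state, without advancing time (a new reading comes with each control period).
- bot.read_camera(name): name is "scene" or "top"; returns the picture (420x560x3 uint8, red, green, blue); there is no depth.
- bot.camera_info(name): a dict with "vertical_fov" (degrees; the focal length in pixels is half the picture's height over the tangent of half this angle, whatever the lens; pixels are square), "cx", "cy" (the principal point, pixels), "k1" (the pictures are not rectified: a ray, as slopes to the right and down, at radius r is drawn at 1 + k1 r^2 times it, then the intrinsics apply), "position" and "attitude" of the camera in the world. Camera axes: x right, y up, looking along -z (the intrinsics and any distortion apply to the point x, -y, -z); pixel columns grow to the right and rows downward; lengths in m; the calibration is good to about 2 mm. A picture is of the moment at which its call begins. camera_info takes no time and is no camera call.
- bot.hand_in(): hands the job in, once; it reports no verdict.
Trained networks look in the newest picture that a camera, given by its name, has taken for a name from the list of things; names that differ only in an ending like _2 or _b are one class to them, and where a whole thing is asked for, a point or a joint stands for the part that bears it (a point fixed in the world has none). Each returns a list of dicts, best first, with "score" (0 to 1); they miss things now and then, are a little off and sometimes report something else, mostly with a low value. They report only what shows in the picture. A call takes as long as a camera call. They do not tell look-alikes from the thing itself.
- bot.silhouettes(label, camera): "region" (420x560 bool, what is visible of it) and "location" ([column, row] in pixels, amid what is visible of it).
The state is a dict: "t": time; "q": joint angles; "joint_vel": joint speeds; "joint_torque": joint torques, N m; "eef_pos": TCP position; "tool_rot": TCP orientation; "contact_force": force on the tool from outside, world axes, zero at the start; "torque": the same for the moment, N m; "gripper_width": opening from 0.0 (shut) to 1.0 (fully open).
Only numpy, scipy, OpenCV 4.12 (cv2) and the standard library are available. Lean on these libraries where they do the work, as an engineer would, in place of code of your own. Each camera call takes 0.05 s, during which the arm holds its last target. There are 200 camera calls.

### The job

Gently slide the square aluminium tube lengthwise into the channel of the small hand press, from the open end, until its end is fully home against the end stop. Then press the black plunger down gently until you feel its clamping foot land on the tube, pause there for a good second, press on through the stiffer stroke until it bottoms firmly for a moment (about 15 N, never over 25), and let go so that it springs all the way up. Leave the tube home in the press and the other things on the bench where they are.

Things in the scene. Friction and masses are not known exactly. Their poses are not given: they have to be found in the camera images.
- tube_center (a point): centre of the loose workpiece: square aluminium tube 150 mm long (its x axis), 25 x 25 mm, about 0.1 kg, open dark ends. Starts flat on the bench (centre 12.5 mm up) in any place of a row of three pieces 110 mm apart, the others a flat bar and an L-shaped angle. Either end may go in first, any side up. Grip it 40 to 48 mm from its centre, at the end that stays outside, so that the gripper clears the press
- press: fixed grey hand press; origin on the bench under the plunger's axis; its +x is the way the tube slides in. Base plate x -70 to +55, y -59 to +91 mm, 12 mm thick; column x -23 to +23, y +43 to +73 mm, 125 mm high; head over the axis, x -20 to +20, y -19 to +73 mm, 95 to 125 mm above the bench
- nest (a point): point on the floor of the steel channel under the plunger's axis; axes as the press; 38.5 to 41.5 mm above the bench (screw-set). Walls at y +-14.5 mm (2 mm play each side of the tube), 6 mm high, then lips flared out to y +-27 mm, up to 15 mm above the floor. With the tube home its centre is at x -55, y 0, z +12.5 mm from here; its outer end overhangs to x -130 mm with free air below
- channel_mouth (a point): middle of the channel floor's open end, 71 mm before the nest point (x -71 mm); no wall there. The tube can be lowered into the channel with its inner end about 25 mm short of the nest point (clear of the foot), then slid in along +x with a light push, under 10 N
- end_stop (a point): centre of the end stop's face at floor height, 20 mm beyond the nest point (x +20 mm); the stop stands 14 mm above the floor, 40 mm wide. The tube's end butts against it
- foot_face (a point): centre of the flat underside of the steel clamping foot (18 mm across), 72 mm above the bench at rest, 5 to 9 mm above the top of a seated tube. It goes down with the plunger until it lands on the tube
- knob_top (a point): centre of the flat top of the black knob, 34 mm across, 18 mm high, top 168 mm above the bench; press straight down with closed fingertips. First stroke, 5 to 9 mm until the foot lands: 1 to 2.5 N. Then it resists up to 6 N without moving (soft stop; 4 to 5 N rests there), then yields again, 6 to 10 N, to a hard bottom 3 to 19 mm on. Bottom it with 14 to 18 N: under 12 N leaves no mark
- clamp (a joint): travel of the foot, m: 0 fully up (springs lift it), grows downward; 0.018 at most with no tube in the way
- plunger (a joint): second stroke of the knob relative to the foot, m: 0 not yet through the soft stop, grows downward. The knob bottoms on a steel depth nut on the head, after 12 to 24 mm of travel in all: set by hand, to be found by feel
- flat_bar: loose aluminium flat bar 150 x 40 x 8 mm, lying in the row beside the square tube; leave it alone; origin at the centre of its underside
- angle_bar: loose aluminium L-shaped angle 150 mm long, 30 mm wide and 30 mm high, legs 4 mm thick, lying in the same row; leave it alone; origin under its middle
- wire_brush: loose hand brush lying on the bench; leave it alone
- screwdriver: loose screwdriver lying on the bench; leave it alone
- pipe_stub: loose short steel pipe, 48 mm across and 50 mm high, standing on end; leave it alone; origin at the centre of its underside
- tape_measure: loose tape measure, 65 x 34 mm and 60 mm high; leave it alone; origin at the centre of its underside
- bar_clamp: loose bar clamp 200 mm long lying flat; leave it alone; origin at the middle of its bar
Not all that is in view belongs to the job. Leave any pink look-alike of the part that bears tube_center alone. Leave any purple look-alike of the press alone.

How it is judged:
On the way, in this order (a step that is already met when the one before it is completed fails the run):
1. the tube lies home in the channel, its end within 2.5 mm of the stop, plunger not yet pressed (x of tube_center in the frame of nest between -0.0575 and -0.052 m and y of tube_center in the frame of nest between -0.004 and 0.004 m and z of tube_center in the frame of nest between 0.01 and 0.0145 m and angle between the x axis of tube_center and the x axis of nest, either way round below 0.06 rad and value of joint clamp below 0.002 m), for 0.2 s.
2. the foot rests on the seated tube at the soft stop (second stroke under 1.5 mm) for 0.5 s (x of tube_center in the frame of nest between -0.0575 and -0.052 m and y of tube_center in the frame of nest between -0.004 and 0.004 m and z of tube_center in the frame of nest between 0.01 and 0.0145 m and angle between the x axis of tube_center and the x axis of nest, either way round below 0.06 rad and z of foot_face in the frame of nest below 0.0262 m and value of joint plunger below 0.0015 m), for 0.5 s.
3. the plunger is pressed through to the second stop and bottomed firmly, with 12 N or more, foot on the seated tube (x of tube_center in the frame of nest between -0.0575 and -0.052 m and y of tube_center in the frame of nest between -0.004 and 0.004 m and z of tube_center in the frame of nest between 0.01 and 0.0145 m and angle between the x axis of tube_center and the x axis of nest, either way round below 0.06 rad and z of foot_face in the frame of nest below 0.0262 m and value of joint plunger above 0.0016 m and contact force between any of the fingers, the arm and press above 12 N), for 0.03 s.
At the end, for the whole second after the job is handed in: the tube lies at rest in the channel, its end within 2.5 mm of the end stop, sideways within 4 mm, flat and straight within 0.06 rad; the plunger and its foot are back up within 1 mm (x of tube_center in the frame of nest between -0.0575 and -0.052 m and y of tube_center in the frame of nest between -0.004 and 0.004 m and z of tube_center in the frame of nest between 0.01 and 0.0145 m and angle between the x axis of tube_center and the x axis of nest, either way round below 0.06 rad and value of joint clamp below 0.001 m and value of joint plunger below 0.0005 m and linear speed of tube below 0.02 m/s); the robot touches nothing.
It fails at once if the robot pushes on the press or its plunger with more than 28 N (contact force between any of the arm, the fingers and press above 28 N).
It fails at once if the tube is rammed into the press with more than 40 N (judged while the plunger is up) (contact force between tube and press above 40 N and value of joint clamp below 0.002 m).
It fails at once if another thing on the bench is moved more than 20 mm (distance of any of flat_bar, angle_bar, wire_brush, screwdriver, pipe_stub, tape_measure, bar_clamp from where it was at the start of the episode above 0.02 m).
It also fails if it takes over 72 s, if anything falls off the work surface, if the arm or the gripper's body presses on something with over 40 N, if the wrist force passes 120 N, or if a joint passes its speed limit or range.

## Working session

There is one attempt and no reset: what is moved stays moved. The work goes in short steps, Python scripts to look and compute and a tool call to move; the robot and the scene stay as the last step left them, time stands still between calls to the robot, and variables do not carry over. Pictures are saved under pics/ and viewed, about 8 in all and at most 12, crops included, and the job is handed in when it is done.

Besides the shell and the picture viewer there is one more tool, called in YAML: its name, and indented under it one key for each argument. carry_out: Moves the arm, as the interface text tells. Its arguments: {"type":"object","properties":{"moves":{"type":"array"},"newtons":{"type":"number"}},"required":["moves"]}

```bash
mkdir -p pics; python3 - <<'E'
from station import bot
import cv2,numpy as np
o=bot.get_obs();print({k:np.round(v,3).tolist() for k,v in o.items()})
for n in("scene","top"):
    print(bot.camera_info(n))
    im=bot.read_camera(n);cv2.imwrite(f"pics/{n}0.png",im[:,:,::-1])
    for l in("tube_center","press","knob_top","nest","end_stop","channel_mouth","foot_face","flat_bar","angle_bar"):
        try:print(n,l,[(round(float(d["score"]),2),np.round(d["location"],1).tolist(),int(d["region"].sum())) for d in bot.silhouettes(l,n)])
        except Exception as e:print(l,e)
E
```

```text
{'t': 0.0, 'q': [1.145, 0.478, 0.022, 1.556, -0.011, 1.109, -0.083], 'joint_vel': [-0.0, -0.0, -0.001, -0.0, 0.001, -0.002, -0.001], 'joint_torque': [-0.0, -59.645, 1.608, -28.119, 0.013, 0.009, 0.0], 'eef_pos': [0.211, -0.641, 0.247], 'tool_rot': [-0.001, 0.987, 0.158, -0.0], 'contact_force': [-0.144, -0.7, -0.778], 'torque': [-0.007, -0.007, -0.028], 'gripper_width': 1.003}
{'vertical_fov': 49.88692528913486, 'cx': 284.1583108352108, 'cy': 209.28404135006133, 'k1': -0.03441798963918469, 'position': array([1.4025305 , 0.43565244, 0.78552475]), 'attitude': array([0.46454708, 0.2492973 , 0.39335615, 0.75320503])}
scene tube_center [(0.94, [336.9, 220.2], 383), (0.68, [204.0, 199.2], 486), (0.51, [252.8, 174.7], 199)]
scene press [(0.92, [350.7, 273.1], 2966), (0.84, [261.4, 318.4], 4087), (0.56, [338.4, 281.7], 635)]
scene knob_top [(0.75, [252.2, 274.2], 227), (0.49, [344.4, 237.0], 174)]
scene nest [(0.77, [246.0, 319.5], 763), (0.69, [341.5, 278.5], 591)]
scene end_stop [(0.97, [251.8, 319.2], 718), (0.59, [342.1, 279.6], 575)]
scene channel_mouth [(0.84, [252.7, 320.5], 725), (0.6
[... 532 characters left out ...]
 465), (0.83, [248.3, 267.5], 423), (0.82, [360.1, 304.7], 418), (0.26, [304.0, 232.7], 612)]
top press [(0.91, [243.1, 128.3], 1920), (0.67, [206.3, 189.5], 1966)]
top knob_top [(0.68, [373.6, 234.3], 541), (0.64, [249.7, 105.3], 113), (0.63, [201.2, 177.8], 143)]
top nest [(0.87, [214.1, 194.8], 474), (0.57, [248.2, 130.2], 429)]
top end_stop [(0.84, [248.9, 134.4], 484), (0.79, [214.6, 196.9], 468)]
top channel_mouth [(0.88, [245.9, 135.1], 400), (0.81, [210.6, 198.7], 425)]
top foot_face [(0.46, [202.8, 180.1], 126), (0.46, [212.9, 199.6], 453)]
top flat_bar [(0.97, [302.3, 231.3], 564), (0.28, [159.5, 243.8], 263)]
top angle_bar [(0.75, [337.3, 224.3], 410), (0.72, [304.1, 233.5], 666)]
```

View pics/top0.png

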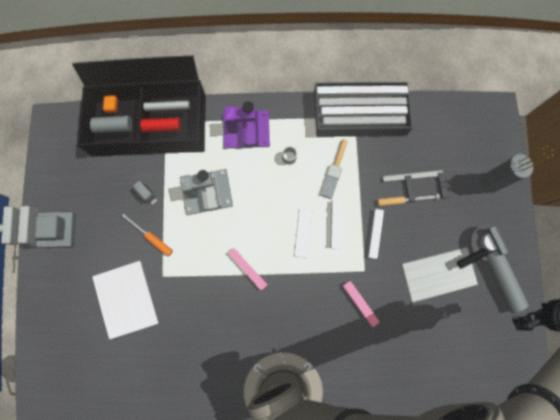

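View pics/scene0.png

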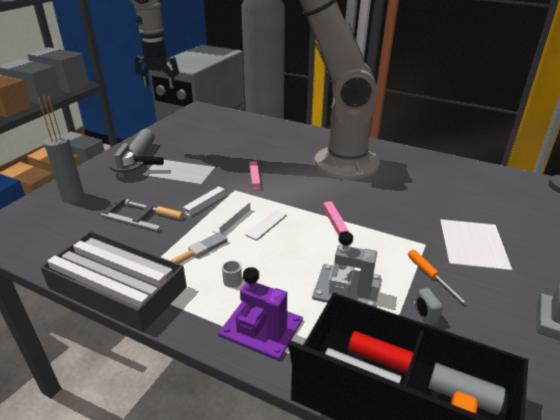

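Tube candidates in the top view: (374,234) white/grey square tube in the row; (302,232) flat bar; (334,224) angle; (247,268) and (360,304) pink look-alikes. I choose (374,234). The press is the grey one at (206,190); the purple one at (246,127) is a decoy. Next, a close crop to check.

```bash
cat > h.py <<'E'
import numpy as np,cv2
from scipy.spatial.transform import Rotation as R
from station import bot
def cam(n):
    c=bot.camera_info(n);f=210/np.tan(np.radians(c["vertical_fov"]/2))
    return c,f,R.from_quat(np.roll(c["attitude"],-1)).as_matrix()
def proj(n,P):
    c,f,M=cam(n);q=(np.atleast_2d(P)-c["position"])@M
    s=np.c_[q[:,0]/-q[:,2],q[:,1]/q[:,2]]
    s=s*(1+c["k1"]*(s**2).sum(1,keepdims=True));return s*f+[c["cx"],c["cy"]]
def ray(n,uv):
    c,f,M=cam(n);K=np.array([[f,0,c["cx"]],[0,f,c["cy"]],[0,0,1.]])
    s=cv2.undistortPoints(np.array(uv,float).reshape(-1,1,2),K,np.array([c["k1"],0,0,0,0]))[:,0]
    return c["position"],np.c_[s[:,0],-s[:,1],-np.ones(len(s))]@M.T
def atz(n,uv,z):
    p,d=ray(n,uv);return p+d*((z-p[2])/d[:,2])[:,None]
E
python3 - <<'E'
from h import *
for n,l in(("top","tube_center"),("scene","tube_center"),("top","press"),("scene","press")):
    if n=="top":bot.read_camera(n)
for d in bot.silhouettes("tube_center","top"):
    r=d["region"].astype(np.uint8);pt=np.argwhere(r)[:,::-1]
    b=cv2.minAreaRect(pt.astype(np.float32));w=atz("top",pt,0.02)[:,:2];bw=cv2.minAreaRect(w.astype(np.float32)*1000)
    print("tube",d["score"],b,bw)
a=cv2.imread("pics/top0.png");s=cv2.imread("pics/scene0.png")
A=cv2.resize(a[140:240,150:250],(400,400),interpolation=cv2.INTER_CUBIC)
T=cv2.resize(a[190:290,320:420],(400,400),interpolation=cv2.INTER_CUBIC)
cv2.imwrite("pics/c1.png",np.hstack([A,T]))
S=cv2.resize(s[220:320,300:400],(400,400),interpolation=cv2.INTER_CUBIC)
T=cv2.resize(s[160:260,160:260],(400,400),interpolation=cv2.INTER_CUBIC)
cv2.imwrite("pics/c2.png",np.hstack([S,T]))
E
```

```text
tube 0.86 ((360.40185546875, 303.56927490234375), (50.89229965209961, 9.995841979980469), 54.782405853271484) ((252.00628662109375, -241.8693389892578), (151.4766845703125, 30.205150604248047), 33.07975769042969)
tube 0.6 ((246.79507446289062, 267.75408935546875), (50.5745735168457, 9.730804443359375), 50.194427490234375) ((369.6928405761719, 95.89662170410156), (152.72250366210938, 29.212942123413086), 38.6214714050293)
tube 0.56 ((375.0799865722656, 233.94000244140625), (10.323759078979492, 46.81047439575195), 8.130102157592773) ((461.3520812988281, -299.54742431640625), (32.199729919433594, 146.12063598632812), 78.07571411132812)
tube 0.53 ((335.45001220703125, 167.65000915527344), (12.016654014587402, 59.76704406738281), 18.43494987487793) ((675.91455078125, -188.57655334472656), (37.73967742919922, 197.3253173828125), 69.27291870117188)
```

View pics/c1.png

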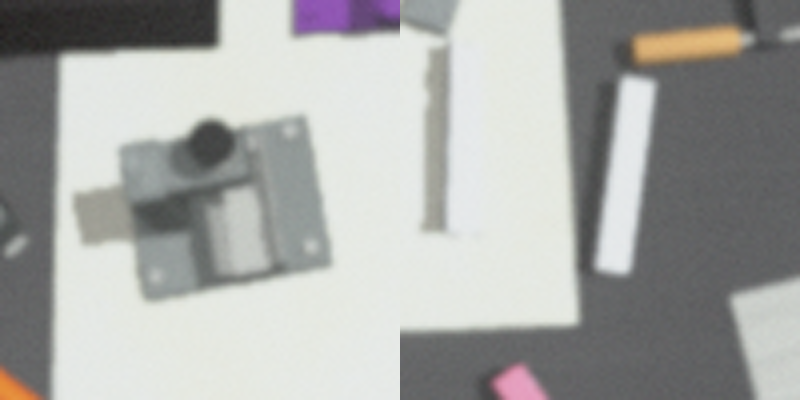

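View pics/c2.png

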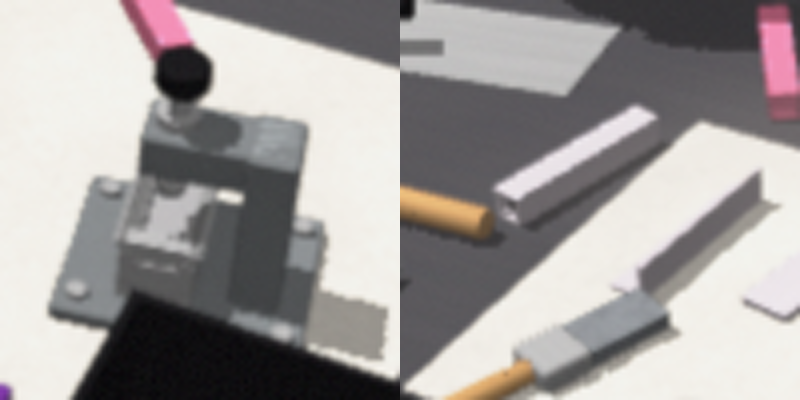

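The tube (crop at (628,175), scene (505,205)) is a square section with a dark open end, grey-white, so it is the right one. The press channel opens toward the robot (image down), with the column to the left, so press +x is roughly world +x. Next I fit poses and overlay the models.

```bash
cat > fit.py <<'E'
from h import *
from scipy.optimize import least_squares
def W(p,q):
    c,s=np.cos(p[2]),np.sin(p[2]);q=np.atleast_2d(q)
    return np.c_[p[0]+c*q[:,0]-s*q[:,1],p[1]+s*q[:,0]+c*q[:,1],q[:,2]]
E
python3 - <<'E'
from fit import *
B=.012
M=[("top",(.055,-.059,B),(303,115)),("top",(-.07,-.059,B),(331,265)),("top",(-.07,.091,B),(147,300)),
   ("top",(0,0,.159),(212,143)),("scene",(0,0,.159),(184,72)),("scene",(-.07,-.059,B),(95,178)),("scene",(.055,-.059,B),(50,312))]
off={"top":(150,140),"scene":(300,220)}
obs=[np.array(m[2])/4+off[m[0]]-.375 for m in M]
def res(p):return np.concatenate([proj(m[0],W(p,m[1]))[0]-o for m,o in zip(M,obs)])
r=least_squares(res,[.55,.2,.1]);p=r.x
print("press",p,np.degrees(p[2]));print(np.round(r.fun.reshape(-1,2),2))
def tfit():
    # corners of tube: top-view top face; scene
    Mt=[("top",1,1,(622,75)),("top",1,-1,(657,80)),("top",-1,-1,(630,274)),("top",-1,1,(595,270)),
        ("scene",1,1,(495,187)),("scene",1,-1,(0,0)),("scene",-1,1,(637,104)),("scene",-1,-1,(0,0))]
    Mt=[m for m in Mt if m[3]!=(0,0)]
    of={"top":(320-100,190),"scene":(160-100,160)}
    ob=[np.array(m[3])/4+of[m[0]]-.375 for m in Mt]
    f=lambda t:np.concatenate([proj(m[0],W(t,(m[1]*.075,m[2]*.0125,.025)))[0]-o for m,o in zip(Mt,ob)])
    r=least_squares(f,[.46,-.3,-.2]);print("tube",r.x,np.degrees(r.x[2]));print(np.round(r.fun.reshape(-1,2),2));return r.x
t=tfit();np.save("pt.npy",np.array([p,t]))
def box(x0,x1,y0,y1,z0,z1):
    c=[(x,y,z) for x in(x0,x1) for y in(y0,y1) for z in(z0,z1)]
    return [(c[i],c[j]) for i in range(8) for j in range(i) if sum(a!=b for a,b in zip(c[i],c[j]))==1]
E_=box(-.07,.055,-.059,.091,0,.012)+box(-.023,.023,.043,.073,.012,.125)+box(-.02,.02,-.019,.073,.095,.125)+box(-.071,.02,-.027,.027,.055,.055)+box(-.017,.017,-.01,.01,.168,.168)
def draw(n,o,w,k):
    im=cv2.imread(f"pics/{n}0.png")[o[1]:o[1]+w,o[0]:o[0]+w];im=cv2.resize(im,None,fx=k,fy=k,interpolation=cv2.INTER_CUBIC)
    for es,q in((E_,p),(box(-.075,.075,-.0125,.0125,0,.025),t)):
        for a,b in es:
            if a==b:continue
            u,v=[((proj(n,W(q,x))[0]-o+.5)*k-.5).round().astype(int) for x in(a,b)]
            cv2.line(im,tuple(map(int,u)),tuple(map(int,v)),(0,0,255),1)
    return im
def pad(n,L):return np.hstack([draw(n,np.array(o),w,400/w) for o,w in L])
cv2.imwrite("pics/ov.png",np.vstack([cv2.resize(pad("top",[((165,155),80),((335,195),80)]),(600,300)),cv2.resize(pad("scene",[((305,225),80),((170,170),80)]),(600,300))]))
E
```

```text
press [0.62184175 0.2094071  0.18573737] 10.641967322606677
[[-0.72 -0.96]
 [-0.2  -0.62]
 [-1.36  0.67]
 [-1.09  0.05]
 [-0.26  0.36]
 [-1.17 -1.39]
 [-0.71 -1.29]]
tube [ 0.4631067  -0.30635151 -0.20707004] -11.864239138027342
[[ 1.86  0.1 ]
 [ 0.98  0.27]
 [ 1.12 -0.43]
 [ 1.83 -0.85]
 [ 2.57  2.56]
 [ 2.8   2.62]]
```

View pics/ov.png

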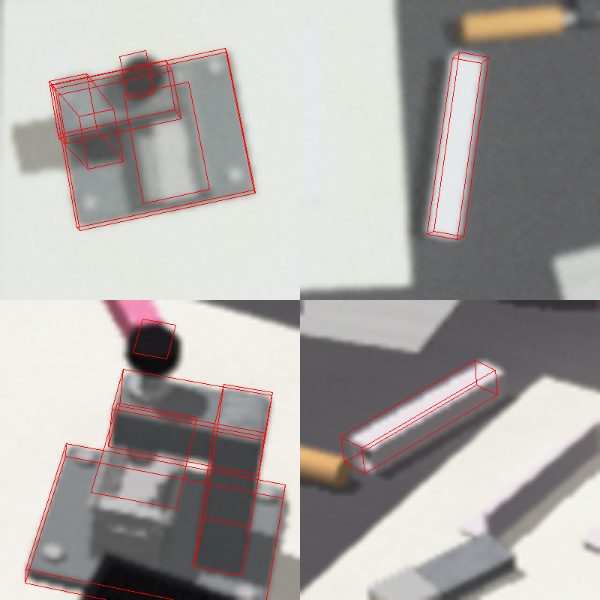

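```bash
python3 - <<'E'
from fit import *
p,t=np.load("pt.npy")
im={}
for n in("top","scene"):
    im[n]=np.mean([bot.read_camera(n).astype(float) for _ in range(4)],0)[:,:,::-1].astype(np.uint8);cv2.imwrite(f"pics/{n}0.png",im[n])
def L(x0,x1,y,z):return [((x0,y,z),(x1,y,z))]
segs=[]
for y,z in((.0145,.04),(-.0145,.04),(.0145,.046),(-.0145,.046),(.027,.055),(-.027,.055)):segs+=L(-.071,.02,y,z)
segs+=[((-.071,-.0145,.04),(-.071,.0145,.04)),((.02,-.02,.054),(.02,.02,.054)),((-.071,.027,.055),(-.071,.0145,.046)),((-.071,-.027,.055),(-.071,-.0145,.046))]
out=[]
for n,o in(("top",(178,160)),("scene",(315,225))):
    w=64 if n=="top" else 72;k=400/w
    a=cv2.resize(im[n][o[1]:o[1]+w,o[0]:o[0]+w],(400,400),interpolation=cv2.INTER_CUBIC);b=a.copy()
    for s in segs:
        u,v=[tuple(int(c) for c in ((proj(n,W(p,x))[0]-o+.5)*k-.5)) for x in s];cv2.line(b,u,v,(0,0,255),1)
    out.append(cv2.resize(np.hstack([a,b]),(600,300)))
cv2.imwrite("pics/ch.png",np.vstack(out))
E
```

```text
(no output)
```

View pics/ch.png

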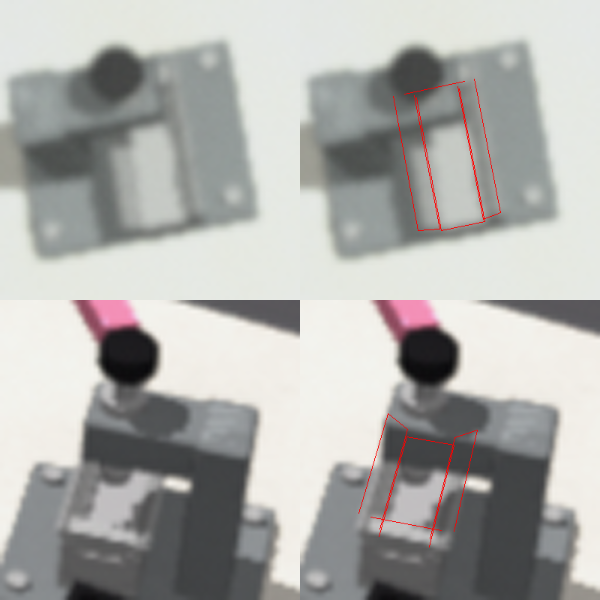

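The channel overlay agrees with both pictures to about 1 px (top: floor edges at (440,228)/(485,220); scene: stop edge near (400,525)). Two tube corners were mislabelled in the fit, so I correct those and work out the move.

```bash
cat >> fit.py <<'E'
def go(pos,yaw,cmd=None,z_down=True):
    """shift (cm) and turn about tool z (deg) from measured pose to TCP pos with tool x at world yaw, tool down"""
    o=bot.get_obs();M=R.from_quat(np.roll(o["tool_rot"],-1))
    c,s=np.cos(yaw),np.sin(yaw);T=R.from_matrix(np.array([[c,s,0],[s,-c,0],[0,0,-1.]]))
    print("turn",np.round(np.degrees((M.inv()*T).as_rotvec()),2),"shift cm",np.round(M.inv().apply(np.array(pos)-o["eef_pos"])*100,2),"at",np.round(o["eef_pos"],4),"F",np.round(o["contact_force"],1),"w",round(float(o["gripper_width"]),3),"t",round(o["t"],2))
E
python3 - <<'E'
from fit import *
p,t=np.load("pt.npy")
Mt=[("top",1,1,(622,75)),("top",1,-1,(657,80)),("top",-1,-1,(630,274)),("top",-1,1,(595,270)),("scene",1,-1,(495,187)),("scene",-1,-1,(637,104)),("scene",-1,1,(659,120))]
of={"top":(220,190),"scene":(60,160)}
ob=[np.array(m[3])/4+of[m[0]]-.375 for m in Mt]
f=lambda t:np.concatenate([proj(m[0],W(t,(m[1]*.075,m[2]*.0125,.025)))[0]-o for m,o in zip(Mt,ob)])
r=least_squares(f,t);t=r.x;print(t,np.degrees(t[2]));print(np.round(r.fun.reshape(-1,2),2))
np.save("pt.npy",np.array([p,t]))
g=W(t,(-.044,0,.022))[0];print(g);go(g+[0,0,.1],t[2])
E
```

```text
[ 0.46165588 -0.29995403 -0.21006839] -12.036032180253903
[[-0.07  0.61]
 [-0.94  0.81]
 [-1.    0.12]
 [-0.29 -0.32]
 [-1.06 -0.14]
 [-0.77  0.32]
 [-0.71 -1.08]]
[ 0.41862315 -0.29077885  0.022     ]
turn [ 0.   -0.   30.24] shift cm [ 30.68 -26.8   12.63] at [ 0.2109 -0.6412  0.2483] F [0.3 0.4 0.5] w 1.0 t 1.55
```

carry_out:
  moves:
    - [[0,0,5],[4,-3.5,0.5],8]
    - [[0,0,10],[8.5,-7.5,1],8]
    - [[0,0,16],[13,-11.5,2],6]
    - [[0,0,22],[17.5,-15.5,3.5],5]
    - [[0,0,26],[22,-19.3,5],5]
  newtons: 30

```text
t: 2.17
eef_pos: [0.3605, -0.3875, 0.1983]
tool_rot: [0.0, 0.998, -0.069, 0.0]
contact_force: [0.4, -0.1, 0.0]
gripper_width: 0.581
```

```bash
python3 -c "
from fit import *
p,t=np.load('pt.npy');go(W(t,(-.044,0,.1))[0],t[2])"
```

```text
turn [ 0.03 -0.06  4.09] shift cm [  4.41 -10.39   9.83] at [ 0.3605 -0.3875  0.1983] F [ 0.4 -0.1  0. ] w 0.581 t 2.17
```

carry_out:
  moves:
    - [[0,0,2],[2,-4.5,1.5],5]
    - [[0,0,4.1],[4.0,-9,3],5]
    - [[0,0,4.1],[4.4,-10.4,5],5]
    - [[0,0,4.1],[4.4,-10.4,7],5]
    - [[0,0,4.1],[4.4,-10.4,7],5]

```text
t: 2.8
eef_pos: [0.4166, -0.2914, 0.1273]
tool_rot: [-0.001, 0.995, -0.103, -0.001]
contact_force: [0.5, 0.5, 1.1]
gripper_width: 0.587
```

```bash
python3 - <<'E'
from fit import *
p,t=np.load('pt.npy');go(W(t,(-.044,0,.022))[0],t[2])
o=bot.get_obs();e=o["eef_pos"]
im=bot.read_camera("top");sc=bot.read_camera("scene")
out=[]
for n,I,c in(("top",im,(375,240)),("scene",sc,(215,195))):
    a=cv2.resize(np.ascontiguousarray(I[c[1]-40:c[1]+40,c[0]-40:c[0]+40,::-1]),(400,400),interpolation=cv2.INTER_CUBIC);out.append(a)
cv2.imwrite("pics/g1.png",np.hstack(out))
E
```

```text
turn [-0.04  0.15  0.17] shift cm [ 0.22 -0.09 10.53] at [ 0.4166 -0.2914  0.1273] F [0.5 0.5 1.1] w 0.587 t 2.8
```

View pics/g1.png

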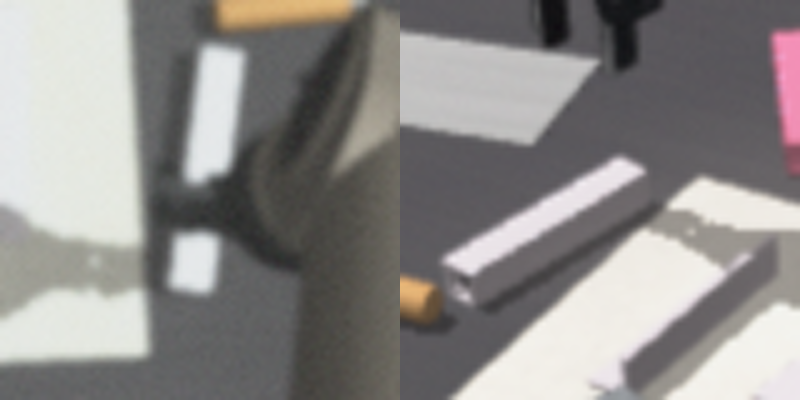

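The gripper straddles the tube's near half (top crop (195,205), scene fingers at (580,40)). I descend and grip.

carry_out:
  moves:
    - [[0,0,0.2],[0.2,-0.1,4],5]
    - [[0,0,0.2],[0.2,-0.1,8],5]
    - [[0,0,0.2],[0.2,-0.1,10],5]
    - [[0,0,0.2],[0.2,-0.1,10.5],5]
    - [[0,0,0.2],[0.2,-0.1,10.5],5]

```text
t: 3.52
eef_pos: [0.42, -0.2921, 0.0241]
tool_rot: [0.0, 0.994, -0.106, 0.001]
contact_force: [0.7, 1.2, 0.5]
gripper_width: 0.582
```

carry_out:
  moves:
    - [[0,0,0],[0,0,0],1.5]
    - [[0,0,0],[0,0,0],1.5]
    - [[0,0,0],[0,0,0],1.5]
    - [[0,0,0],[0,0,0],1.5]
    - [[0,0,0],[0,0,0],1.5]

```text
t: 4.15
eef_pos: [0.4203, -0.292, 0.0246]
tool_rot: [0.0, 0.994, -0.105, 0.001]
contact_force: [-0.2, 0.8, 7.6]
gripper_width: 0.282
```

carry_out:
  moves:
    - [[0,0,0],[0,0,0],1.5]
    - [[0,0,0],[0,0,-2],1.5]
    - [[0,0,0],[0,0,-6],1.5]
    - [[0,0,0],[0,0,-12],1.5]
    - [[0,0,0],[0,0,-12],1.5]

```text
t: 4.78
eef_pos: [0.4223, -0.2932, 0.1481]
tool_rot: [0.002, 0.994, -0.106, 0.004]
contact_force: [-0.1, -0.1, -1.9]
gripper_width: 0.289
```

```bash
python3 -c "
from fit import *
p,t=np.load('pt.npy');go(W(p,(-.17,0,.16))[0],p[2])"
```

```text
turn [  0.27  -0.49 -22.75] shift cm [ -6.7  -46.75  -1.39] at [ 0.4223 -0.2932  0.1481] F [-0.1 -0.1 -1.9] w 0.289 t 4.78
```

carry_out:
  moves:
    - [[0,0,0],[0.5,-5,-1],1.5]
    - [[0,0,-3],[1,-10.5,-1.4],1.5]
    - [[0,0,-6],[0.5,-16,-1.4],1.5]
    - [[0,0,-9],[-0.5,-21.5,-1.4],1.5]
    - [[0,0,-12],[-1.5,-27,-1.4],1.5]
  newtons: 60

```text
t: 5.4
eef_pos: [0.4606, -0.0226, 0.1567]
tool_rot: [0.0, 1.0, -0.0, -0.0]
contact_force: [1.4, 0.5, -1.1]
gripper_width: 0.279
```

```bash
python3 -c "
from fit import *
p,t=np.load('pt.npy');go(W(p,(-.17,0,.16))[0],p[2])"
```

```text
turn [ -0.     0.04 -10.64] shift cm [ -0.59 -20.07  -0.33] at [ 0.4606 -0.0226  0.1567] F [ 1.4  0.5 -1.1] w 0.279 t 5.4
```

carry_out:
  moves:
    - [[0,0,-3],[-0.3,-5.5,-0.3],1.5]
    - [[0,0,-6],[-0.4,-11,-0.3],1.5]
    - [[0,0,-9],[-0.6,-16,-0.3],1.5]
    - [[0,0,-10.6],[-0.6,-20.1,-0.3],1.5]
    - [[0,0,-10.6],[-0.6,-20.1,0],1.5]

```text
t: 6.02
eef_pos: [0.4549, 0.1805, 0.157]
tool_rot: [-0.001, 0.996, 0.095, 0.0]
contact_force: [0.1, 0.0, -0.1]
gripper_width: 0.275
```

```bash
python3 -c "
from fit import *
p,t=np.load('pt.npy');go(W(p,(-.17,0,.10))[0],p[2])"
```

```text
turn [-0.11 -0.02  0.22] shift cm [-0.06  0.25  5.7 ] at [0.4549 0.1805 0.157 ] F [ 0.1  0.  -0.1] w 0.275 t 6.03
```

carry_out:
  moves:
    - [[0,0,0.2],[0,0.2,3],1.5]
    - [[0,0,0.2],[0,0.2,5.7],1.5]
    - [[0,0,0.2],[0,0.2,6.2],1.5]
    - [[0,0,0.2],[0.5,0.2,6.2],1.5]
    - [[0,0,0.2],[0.5,0.2,6.2],1.5]

```text
t: 6.65
eef_pos: [0.4622, 0.1759, 0.0963]
tool_rot: [-0.0, 0.996, 0.089, 0.001]
contact_force: [-0.0, -0.0, -0.8]
gripper_width: 0.273
```

```bash
python3 - <<'E'
from fit import *
p,t=np.load('pt.npy');go(W(p,(-.144,0,.09))[0],p[2])
e=bot.get_obs()["eef_pos"]
out=[]
# predicted tube from TCP: centre 44 ahead along yaw, 12.1 below
q=[e[0],e[1],p[2]]
for n,o,w in(("top",(165,155),90),("scene",(300,200),90)):
    I=np.mean([bot.read_camera(n).astype(float) for _ in range(3)],0)[:,:,::-1].astype(np.uint8);k=400/w
    a=cv2.resize(I[o[1]:o[1]+w,o[0]:o[0]+w],(400,400),interpolation=cv2.INTER_CUBIC);b=a.copy()
    z=e[2]+.0004
    def ln(q,A,B,c):
        u,v=[tuple(int(m) for m in ((proj(n,W(q,x))[0]-o+.5)*k-.5)) for x in(A,B)];cv2.line(b,u,v,c,1)
    for y in(-.0125,.0125):ln(q,(-.031,y,z),(.119,y,z),(0,0,255))
    ln(q,(.119,-.0125,z),(.119,.0125,z),(0,0,255));ln(q,(.119,-.0125,z-.025),(.119,.0125,z-.025),(0,0,255))
    for y,zz in((.027,.055),(-.027,.055)):ln(p,(-.071,y,zz),(.02,y,zz),(0,255,0))
    out.append(np.hstack([a,b]))
cv2.imwrite("pics/ins.png",cv2.resize(np.vstack(out),(600,600)))
E
```

```text
turn [-0.03 -0.12 -0.37] shift cm [ 1.9  -0.36  0.63] at [0.4622 0.1759 0.0963] F [-0.  -0.  -0.8] w 0.273 t 6.65
```

View pics/ins.png

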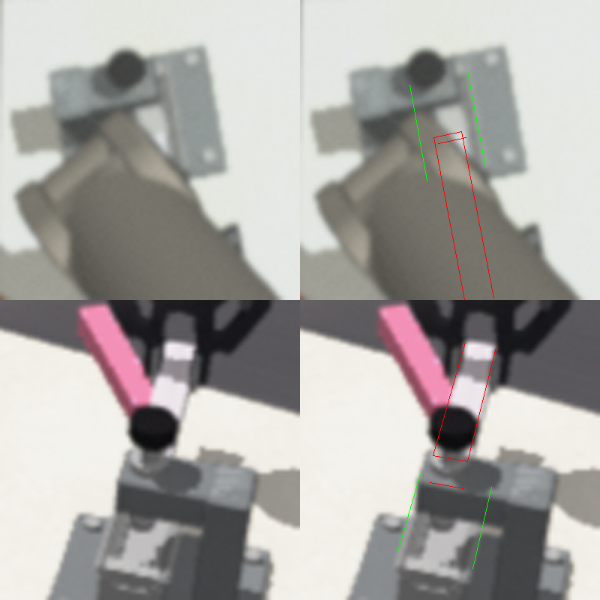

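Predicted tube outline matches the picture (scene: outer end at (180,350), lateral within ~1 mm). I move over the channel and settle.

carry_out:
  moves:
    - [[0,0,-0.4],[0.6,-0.3,0.2],1.5]
    - [[0,0,-0.4],[1.3,-0.4,0.4],1.5]
    - [[0,0,-0.4],[1.9,-0.4,0.6],1.5]
    - [[0,0,-0.4],[1.9,-0.4,0.6],1.5]
    - [[0,0,-0.4],[1.9,-0.4,0.6],1.5]

```text
t: 7.58
eef_pos: [0.4788, 0.1828, 0.0891]
tool_rot: [0.0, 0.996, 0.093, -0.0]
contact_force: [-0.8, 0.2, -1.7]
gripper_width: 0.273
```

```bash
python3 -c "
from fit import *
p,t=np.load('pt.npy');go(W(p,(-.144,0,.066))[0],p[2])"
```

```text
turn [0.01 0.03 0.06] shift cm [0.15 0.03 2.31] at [0.4788 0.1828 0.0891] F [-0.8  0.2 -1.7] w 0.273 t 7.58
```

carry_out:
  moves:
    - [[0,0,0],[0,0,0.5],1.5]
    - [[0,0,0],[0,0,1.0],1.5]
    - [[0,0,0],[0,0,1.4],1.5]
    - [[0,0,0],[0,0,1.6],1.5]
    - [[0,0,0],[0,0,1.6],1.5]

```text
t: 8.2
eef_pos: [0.4789, 0.1829, 0.0731]
tool_rot: [0.0, 0.996, 0.093, -0.0]
contact_force: [0.6, 0.0, -1.0]
gripper_width: 0.274
```

carry_out:
  moves:
    - [[0,0,0],[0,0,0.1],1.5]
    - [[0,0,0],[0,0,0.2],1.5]
    - [[0,0,0],[0,0,0.3],1.5]
    - [[0,0,0],[0,0,0.3],1.5]

```text
t: 8.7
eef_pos: [0.4789, 0.1829, 0.0702]
tool_rot: [0.0, 0.996, 0.093, -0.0]
contact_force: [-0.5, 0.2, -1.5]
gripper_width: 0.278
```

No contact yet; the floor is expected at TCP z 0.063 to 0.066.

carry_out:
  moves:
    - [[0,0,0],[0,0,0.1],1.5]
    - [[0,0,0],[0,0,0.2],1.5]
    - [[0,0,0],[0,0,0.3],1.5]
    - [[0,0,0],[0,0,0.3],1.5]

```text
t: 9.2
eef_pos: [0.4789, 0.1829, 0.0672]
tool_rot: [0.0, 0.996, 0.093, -0.0]
contact_force: [-0.4, 0.6, -0.9]
gripper_width: 0.277
```

carry_out:
  moves:
    - [[0,0,0],[0,0,0.05],1.5]
    - [[0,0,0],[0,0,0.1],1.5]
    - [[0,0,0],[0,0,0.1],1.5]

```text
t: 9.57
eef_pos: [0.479, 0.183, 0.0663]
tool_rot: [-0.0, 0.996, 0.093, 0.0]
contact_force: [-0.8, 0.1, -0.4]
gripper_width: 0.275
```

carry_out:
  moves:
    - [[0,0,0],[0,0,0.05],1.5]
    - [[0,0,0],[0,0,0.1],1.5]
    - [[0,0,0],[0,0,0.1],1.5]

```text
t: 9.95
eef_pos: [0.4789, 0.183, 0.0655]
tool_rot: [0.0, 0.996, 0.093, 0.0]
contact_force: [-3.3, -1.4, 3.9]
gripper_width: 0.282
```

carry_out:
  moves:
    - [[0,0,0],[0,0,0.05],1.5]
    - [[0,0,0],[0,0,0.1],1.5]
    - [[0,0,0],[0,0,0.1],1.5]

```text
t: 10.32
eef_pos: [0.4788, 0.183, 0.0647]
tool_rot: [0.0, 0.996, 0.093, -0.0]
contact_force: [-3.5, -2.2, 8.3]
gripper_width: 0.276
```

Floor contact at TCP z≈0.0655 (floor ≈0.041, plausible), with small sideways force. I ease up half a millimetre and slide in.

carry_out:
  moves:
    - [[0,0,0],[0.4,0,-0.06],1.5]
    - [[0,0,0],[1.2,0,-0.06],1.5]
    - [[0,0,0],[2,0,-0.06],1.5]
    - [[0,0,0],[2.5,0,-0.06],1.5]
    - [[0,0,0],[2.5,0,-0.06],1.5]

```text
t: 10.95
eef_pos: [0.5034, 0.1875, 0.0654]
tool_rot: [0.0, 0.996, 0.093, -0.0]
contact_force: [-4.4, -2.5, 10.1]
gripper_width: 0.273
```

```bash
python3 -c "
from fit import *
p,t=np.load('pt.npy');go(W(p,(-.099,0,.065))[0],p[2])"
```

```text
turn [0.02 0.02 0.04] shift cm [2.14 0.03 0.04] at [0.5034 0.1875 0.0654] F [-4.4 -2.5 10.1] w 0.273 t 10.95
```

carry_out:
  moves:
    - [[0,0,0],[0,0,-0.1],1.5]
    - [[0,0,0],[0.4,0,-0.1],1.5]
    - [[0,0,0],[0.9,0,-0.1],1.5]
    - [[0,0,0],[1.3,0,-0.1],1.5]
    - [[0,0,0],[1.3,0,-0.1],1.5]

```text
t: 11.58
eef_pos: [0.5165, 0.1898, 0.066]
tool_rot: [0.0, 0.996, 0.093, -0.0]
contact_force: [-3.1, -1.0, 6.2]
gripper_width: 0.271
```

Now small steps to the stop.

carry_out:
  moves:
    - [[0,0,0],[0.15,0,-0.05],1.5]
    - [[0,0,0],[0.3,0,-0.05],1.5]
    - [[0,0,0],[0.3,0,-0.05],1.5]

```text
t: 11.95
eef_pos: [0.5196, 0.1903, 0.0662]
tool_rot: [0.0, 0.996, 0.093, 0.0]
contact_force: [-0.4, -1.7, -0.6]
gripper_width: 0.275
```

carry_out:
  moves:
    - [[0,0,0],[0.1,0,0],1.5]
    - [[0,0,0],[0.2,0,0],1.5]
    - [[0,0,0],[0.2,0,0],1.5]

```text
t: 12.32
eef_pos: [0.5212, 0.1907, 0.0663]
tool_rot: [0.0, 0.996, 0.093, -0.0]
contact_force: [-1.2, -2.0, -0.9]
gripper_width: 0.276
```

carry_out:
  moves:
    - [[0,0,0],[0.1,0,0],1.5]
    - [[0,0,0],[0.2,0,0],1.5]
    - [[0,0,0],[0.2,0,0],1.5]

```text
t: 12.7
eef_pos: [0.5233, 0.1911, 0.0664]
tool_rot: [0.0, 0.996, 0.093, -0.0]
contact_force: [-0.4, -2.0, 0.2]
gripper_width: 0.276
```

carry_out:
  moves:
    - [[0,0,0],[0.1,0,0],1.5]
    - [[0,0,0],[0.1,0,0],1.5]

```text
t: 12.95
eef_pos: [0.5242, 0.1913, 0.0663]
tool_rot: [0.0, 0.996, 0.093, -0.0]
contact_force: [-0.7, -3.0, 0.1]
gripper_width: 0.274
```

carry_out:
  moves:
    - [[0,0,0],[0.1,0,0],1.5]
    - [[0,0,0],[0.1,0,0],1.5]

```text
t: 13.2
eef_pos: [0.5252, 0.1915, 0.0664]
tool_rot: [0.0, 0.996, 0.093, -0.0]
contact_force: [-1.2, -2.6, -1.6]
gripper_width: 0.277
```

carry_out:
  moves:
    - [[0,0,0],[0.1,0.05,0],1.5]
    - [[0,0,0],[0.1,0.05,0],1.5]

```text
t: 13.45
eef_pos: [0.5263, 0.1916, 0.0664]
tool_rot: [-0.0, 0.996, 0.093, 0.0]
contact_force: [0.1, -2.3, -0.9]
gripper_width: 0.278
```

carry_out:
  moves:
    - [[0,0,0],[0.1,0,0],1.5]
    - [[0,0,0],[0.1,0,0],1.5]

```text
t: 13.7
eef_pos: [0.5264, 0.1916, 0.0662]
tool_rot: [0.0, 0.996, 0.093, -0.001]
contact_force: [-4.8, -3.0, 0.9]
gripper_width: 0.277
```

carry_out:
  moves:
    - [[0,0,0],[0.1,0,0],1.5]
    - [[0,0,0],[0.1,0,0],1.5]

```text
t: 13.95
eef_pos: [0.5265, 0.1916, 0.0661]
tool_rot: [0.0, 0.996, 0.094, -0.002]
contact_force: [-7.2, -3.7, 2.7]
gripper_width: 0.272
```

The tube is against the stop (−x force rises to 7 N at TCP x 0.5264). I relax slightly and release.

carry_out:
  moves:
    - [[0,0,0],[-0.1,0,0],1.5]
    - [[0,0,0],[-0.1,0,0],3.2]
    - [[0,0,0],[-0.1,0,0],4.2]
    - [[0,0,0],[-0.1,0,0],5]
    - [[0,0,0],[-0.1,0,0],5]

```text
t: 14.58
eef_pos: [0.5275, 0.1918, 0.0665]
tool_rot: [-0.0, 0.996, 0.093, 0.0]
contact_force: [-0.1, -0.4, 1.7]
gripper_width: 0.583
```

carry_out:
  moves:
    - [[0,0,0],[0,0,0],5]
    - [[0,0,0],[0,0,-4],5]
    - [[0,0,0],[-2,0,-10],5]
    - [[0,0,0],[-4,2,-15],3]
    - [[0,0,0],[-5,4,-16],1]

```text
t: 15.2
eef_pos: [0.4865, 0.1434, 0.2302]
tool_rot: [-0.001, 0.996, 0.094, 0.003]
contact_force: [1.0, -1.2, -1.0]
gripper_width: 0.167
```

```bash
python3 - <<'E'
from fit import *
p,t=np.load('pt.npy');go(W(p,(0,0,.20))[0],p[2])
out=[]
q=[p[0],p[1],p[2]]
for n,o,w in(("top",(170,160),80),("scene",(305,215),80)):
    I=np.mean([bot.read_camera(n).astype(float) for _ in range(3)],0)[:,:,::-1].astype(np.uint8);k=400/w
    cv2.imwrite(f"pics/{n}_home.png",I)
    a=cv2.resize(I[o[1]:o[1]+w,o[0]:o[0]+w],(400,400),interpolation=cv2.INTER_CUBIC);b=a.copy()
    def ln(A,B):
        u,v=[tuple(int(m) for m in ((proj(n,W(p,x))[0]-o+.5)*k-.5)) for x in(A,B)];cv2.line(b,u,v,(0,0,255),1)
    C=[(-.13,-.0125,.066),(-.13,.0125,.066),(.02,.0125,.066),(.02,-.0125,.066)]
    for i in range(4):ln(C[i],C[i-1])
    out.append(np.hstack([a,b]))
cv2.imwrite("pics/home.png",cv2.resize(np.vstack(out),(600,600)))
E
```

```text
turn [-0.04 -0.37  0.12] shift cm [14.51 -3.95  3.11] at [0.4865 0.1434 0.2302] F [ 1.  -1.2 -1. ] w 0.167 t 15.2
```

View pics/home.png

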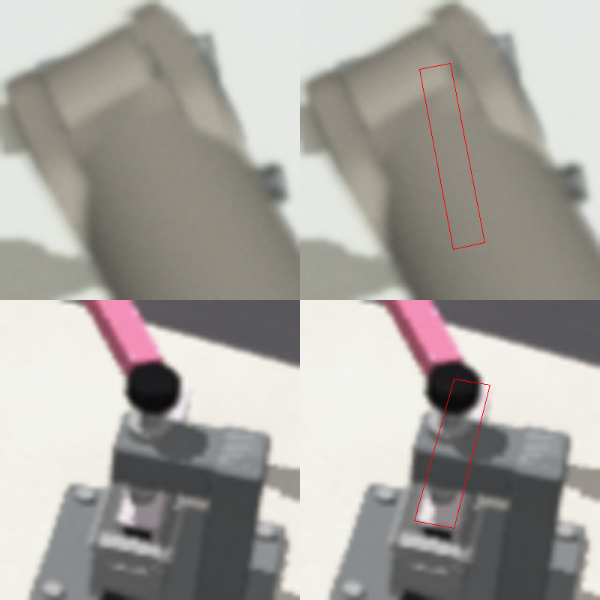

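The tube is in the channel, dark open end right behind the stop (scene crop (140,528)). Now I close the fingers and go above the knob.

carry_out:
  moves:
    - [[0,-0.4,0],[4,-1,0],0]
    - [[0,-0.4,0],[9,-2.5,0],0]
    - [[0,-0.4,0],[13,-4,0],0]
    - [[0,-0.4,0],[14.5,-4,1.5],0]
    - [[0,-0.4,0],[14.5,-4,1.5],0]

```text
t: 16.12
eef_pos: [0.6195, 0.209, 0.2082]
tool_rot: [0.001, 0.996, 0.094, -0.006]
contact_force: [-1.2, -0.5, -0.5]
gripper_width: -0.005
```

```bash
python3 - <<'E'
from fit import *
p,t=np.load('pt.npy');go(W(p,(0,0,.19))[0],p[2])
out=[]
for n,o,w in(("scene",(300,180),100),):
    I=bot.read_camera(n)[:,:,::-1]
    a=cv2.resize(np.ascontiguousarray(I[o[1]:o[1]+w,o[0]:o[0]+w]),(500,500),interpolation=cv2.INTER_CUBIC)
cv2.imwrite("pics/kn.png",a)
E
```

```text
turn [0.04 0.69 0.09] shift cm [0.25 0.01 1.81] at [0.6195 0.209  0.2082] F [-1.2 -0.5 -0.5] w -0.005 t 16.12
```

View pics/kn.png

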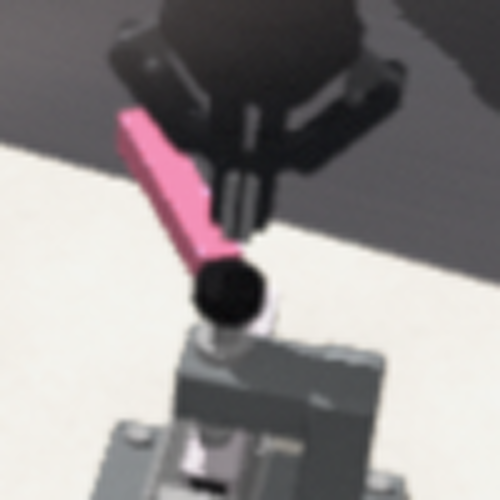

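carry_out:
  moves:
    - [[0,0.6,0],[0.25,0,1.0],0]
    - [[0,0.6,0],[0.25,0,1.8],0]
    - [[0,0.6,0],[0.25,0,2.0],0]
    - [[0,0.6,0],[0.25,0,2.0],0]

```text
t: 16.68
eef_pos: [0.6227, 0.2095, 0.1914]
tool_rot: [-0.0, 0.996, 0.093, 0.002]
contact_force: [-0.3, 0.2, -1.0]
gripper_width: 0.0
```

carry_out:
  moves:
    - [[0,0,0],[0,0,0.1],0]
    - [[0,0,0],[0,0,0.2],0]
    - [[0,0,0],[0,0,0.3],0]
    - [[0,0,0],[0,0,0.3],0]

```text
t: 17.18
eef_pos: [0.6228, 0.2096, 0.1883]
tool_rot: [-0.0, 0.996, 0.093, 0.002]
contact_force: [-0.3, 0.4, 0.2]
gripper_width: 0.002
```

carry_out:
  moves:
    - [[0,0,0],[0,0,0.15],0]
    - [[0,0,0],[0,0,0.3],0]
    - [[0,0,0],[0,0,0.4],0]
    - [[0,0,0],[0,0,0.5],0]
    - [[0,0,0],[0,0,0.5],0]

```text
t: 17.8
eef_pos: [0.6229, 0.2097, 0.1834]
tool_rot: [-0.0, 0.996, 0.093, 0.002]
contact_force: [-0.4, 0.0, 1.5]
gripper_width: -0.0
```

carry_out:
  moves:
    - [[0,0,0],[0,0,0.1],0]
    - [[0,0,0],[0,0,0.2],0]
    - [[0,0,0],[0,0,0.25],0]
    - [[0,0,0],[0,0,0.25],0]

```text
t: 18.3
eef_pos: [0.6229, 0.2097, 0.1809]
tool_rot: [-0.0, 0.996, 0.093, 0.002]
contact_force: [0.6, -0.1, 1.1]
gripper_width: -0.001
```

carry_out:
  moves:
    - [[0,0,0],[0,0,0.05],0]
    - [[0,0,0],[0,0,0.1],0]
    - [[0,0,0],[0,0,0.1],0]

```text
t: 18.68
eef_pos: [0.6229, 0.2097, 0.1799]
tool_rot: [-0.0, 0.996, 0.093, 0.002]
contact_force: [-0.4, -0.2, 1.7]
gripper_width: 0.001
```

carry_out:
  moves:
    - [[0,0,0],[0,0,0.05],0]
    - [[0,0,0],[0,0,0.1],0]
    - [[0,0,0],[0,0,0.1],0]

```text
t: 19.05
eef_pos: [0.6231, 0.2098, 0.1795]
tool_rot: [-0.0, 0.996, 0.093, 0.002]
contact_force: [-1.4, -1.4, 5.2]
gripper_width: 0.004
```

Foot landed (5.2 N at z 0.1795). I ease a hair and hold about 1.2 s.

carry_out:
  moves:
    - [[0,0,0],[0,0,-0.01],0]
    - [[0,0,0],[0,0,-0.01],0]
    - [[0,0,0],[0,0,-0.01],0]
    - [[0,0,0],[0,0,-0.01],0]
    - [[0,0,0],[0,0,-0.01],0]

```text
t: 19.68
eef_pos: [0.6231, 0.2097, 0.1795]
tool_rot: [-0.0, 0.996, 0.093, 0.002]
contact_force: [-1.4, -0.7, 4.8]
gripper_width: -0.001
```

carry_out:
  moves:
    - [[0,0,0],[0,0,0],0]
    - [[0,0,0],[0,0,0],0]
    - [[0,0,0],[0,0,0],0]
    - [[0,0,0],[0,0,0],0]
    - [[0,0,0],[0,0,0],0]

```text
t: 20.3
eef_pos: [0.623, 0.2098, 0.1795]
tool_rot: [-0.0, 0.996, 0.093, 0.002]
contact_force: [-1.3, -1.3, 6.1]
gripper_width: -0.002
```

carry_out:
  moves:
    - [[0,0,0],[0,0,0.1],0]
    - [[0,0,0],[0,0,0.2],0]
    - [[0,0,0],[0,0,0.3],0]
    - [[0,0,0],[0,0,0.4],0]

```text
t: 20.8
eef_pos: [0.6231, 0.2098, 0.1757]
tool_rot: [-0.0, 0.996, 0.093, 0.002]
contact_force: [-2.5, -0.5, 7.3]
gripper_width: -0.003
```

carry_out:
  moves:
    - [[0,0,0],[0,0,0.05],0]
    - [[0,0,0],[0,0,0.1],0]

```text
t: 21.05
eef_pos: [0.6231, 0.2098, 0.1747]
tool_rot: [-0.0, 0.996, 0.093, 0.002]
contact_force: [-0.4, -1.2, 6.9]
gripper_width: -0.004
```

carry_out:
  moves:
    - [[0,0,0],[0,0,0.05],0]
    - [[0,0,0],[0,0,0.1],0]

```text
t: 21.3
eef_pos: [0.6231, 0.2098, 0.1738]
tool_rot: [-0.0, 0.996, 0.093, 0.002]
contact_force: [-1.8, -0.3, 7.8]
gripper_width: 0.001
```

carry_out:
  moves:
    - [[0,0,0],[0,0,0.05],0]
    - [[0,0,0],[0,0,0.1],0]

```text
t: 21.55
eef_pos: [0.6232, 0.2098, 0.1728]
tool_rot: [-0.0, 0.996, 0.093, 0.002]
contact_force: [-2.0, -0.8, 7.8]
gripper_width: -0.003
```

carry_out:
  moves:
    - [[0,0,0],[0,0,0.04],0]
    - [[0,0,0],[0,0,0.08],0]

```text
t: 21.8
eef_pos: [0.6232, 0.2098, 0.172]
tool_rot: [-0.0, 0.996, 0.093, 0.002]
contact_force: [-2.4, -1.2, 6.9]
gripper_width: 0.005
```

carry_out:
  moves:
    - [[0,0,0],[0,0,0.04],0]
    - [[0,0,0],[0,0,0.08],0]

```text
t: 22.05
eef_pos: [0.6232, 0.2097, 0.1713]
tool_rot: [-0.0, 0.996, 0.093, 0.002]
contact_force: [-2.1, -1.2, 7.9]
gripper_width: 0.0
```

carry_out:
  moves:
    - [[0,0,0],[0,0,0.04],0]
    - [[0,0,0],[0,0,0.08],0]

```text
t: 22.3
eef_pos: [0.6232, 0.2098, 0.1705]
tool_rot: [-0.0, 0.996, 0.093, 0.002]
contact_force: [-2.6, -1.1, 7.9]
gripper_width: 0.004
```

carry_out:
  moves:
    - [[0,0,0],[0,0,0.04],0]
    - [[0,0,0],[0,0,0.08],0]

```text
t: 22.55
eef_pos: [0.6232, 0.2098, 0.1697]
tool_rot: [-0.0, 0.996, 0.093, 0.002]
contact_force: [-2.3, -1.5, 7.7]
gripper_width: -0.001
```

carry_out:
  moves:
    - [[0,0,0],[0,0,0.04],0]
    - [[0,0,0],[0,0,0.08],0]

```text
t: 22.8
eef_pos: [0.6232, 0.2098, 0.1689]
tool_rot: [-0.0, 0.996, 0.093, 0.002]
contact_force: [-2.1, -1.2, 8.5]
gripper_width: 0.002
```

carry_out:
  moves:
    - [[0,0,0],[0,0,0.04],0]
    - [[0,0,0],[0,0,0.08],0]

```text
t: 23.05
eef_pos: [0.6232, 0.2098, 0.1681]
tool_rot: [-0.0, 0.996, 0.093, 0.002]
contact_force: [-1.8, -1.7, 8.3]
gripper_width: 0.0
```

carry_out:
  moves:
    - [[0,0,0],[0,0,0.04],0]
    - [[0,0,0],[0,0,0.08],0]

```text
t: 23.3
eef_pos: [0.6232, 0.2098, 0.1676]
tool_rot: [-0.0, 0.996, 0.093, 0.002]
contact_force: [-3.0, -1.1, 10.9]
gripper_width: 0.0
```

carry_out:
  moves:
    - [[0,0,0],[0,0,0.04],0]
    - [[0,0,0],[0,0,0.08],0]

```text
t: 23.55
eef_pos: [0.6232, 0.2098, 0.1676]
tool_rot: [-0.0, 0.996, 0.093, 0.002]
contact_force: [-5.2, -2.2, 15.1]
gripper_width: 0.002
```

Bottomed at z 0.1676 with 15 N. I hold briefly a touch firmer, then let go.

carry_out:
  moves:
    - [[0,0,0],[0,0,0.01],0]
    - [[0,0,0],[0,0,0.02],0]
    - [[0,0,0],[0,0,0.02],0]

```text
t: 23.92
eef_pos: [0.6232, 0.2098, 0.1675]
tool_rot: [-0.0, 0.996, 0.093, 0.002]
contact_force: [-5.6, -1.7, 15.4]
gripper_width: 0.001
```

carry_out:
  moves:
    - [[0,0,0],[0,0,-0.4],0]
    - [[0,0,0],[0,0,-0.9],0]
    - [[0,0,0],[0,0,-1.4],0]
    - [[0,0,0],[0,0,-1.9],0]
    - [[0,0,0],[0,0,-3],0]

```text
t: 24.55
eef_pos: [0.6223, 0.2094, 0.1948]
tool_rot: [0.0, 0.996, 0.093, 0.001]
contact_force: [1.0, -0.2, 0.2]
gripper_width: 0.001
```

carry_out:
  moves:
    - [[0,0,0],[0,0,-2],0]
    - [[0,0,0],[-5,0,-4],0]
    - [[0,0,0],[-10,4,-5],0]
    - [[0,0,0],[-12,9,-5],0]
    - [[0,0,0],[-12,15,-5],0]

```text
t: 25.18
eef_pos: [0.5316, 0.0394, 0.2468]
tool_rot: [-0.0, 0.996, 0.095, 0.003]
contact_force: [2.1, 0.4, 0.1]
gripper_width: 0.001
```

carry_out:
  moves:
    - [[0,0,0],[-2,6,0],0]
    - [[0,0,0],[-2,12,0],0]
    - [[0,0,0],[-2,18,0],0]
    - [[0,0,0],[-2,18,0],0]

```text
t: 25.68
eef_pos: [0.5465, -0.1469, 0.2459]
tool_rot: [0.001, 0.996, 0.089, 0.002]
contact_force: [0.0, 0.6, -0.2]
gripper_width: 0.004
```

```bash
python3 - <<'E'
from fit import *
p,t=np.load('pt.npy');go(W(p,(0,0,.19))[0],p[2])
out=[]
for n,o,w in(("top",(170,160),80),("scene",(305,215),80)):
    I=np.mean([bot.read_camera(n).astype(float) for _ in range(3)],0)[:,:,::-1].astype(np.uint8);k=5
    a=cv2.resize(I[o[1]:o[1]+w,o[0]:o[0]+w],(400,400),interpolation=cv2.INTER_CUBIC)
    out.append(a)
J=cv2.imread("pics/scene0.png")
cv2.imwrite("pics/end.png",np.hstack(out))
a,b=[cv2.cvtColor(x[225:255,330:362],cv2.COLOR_BGR2GRAY)<60 for x in(I,J)]
print("knob dark centroid scene now/start",np.argwhere(a).mean(0),np.argwhere(b).mean(0))
E
```

```text
turn [ 0.16 -0.24 -0.46] shift cm [ 13.7  -33.75   5.56] at [ 0.5465 -0.1469  0.2459] F [ 0.   0.6 -0.2] w 0.004 t 25.68
knob dark centroid scene now/start [13.12418301 15.37908497] [13.06338028 15.15492958]
```

View pics/end.png

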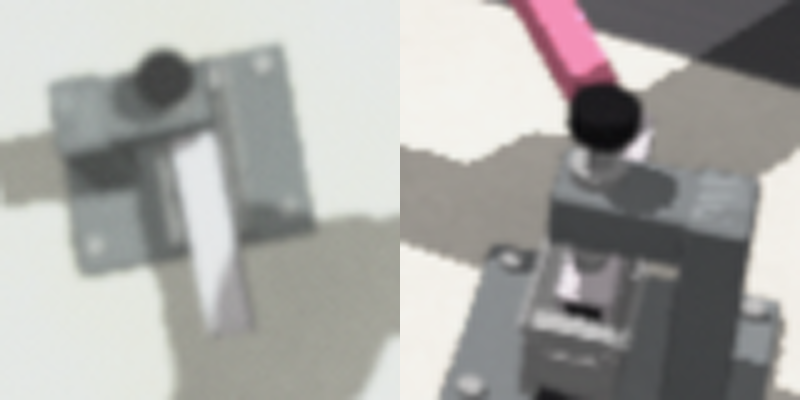

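```bash
python3 -c "
from station import bot
print(bot.hand_in())"
```

```text
the job is handed in; nothing more can be done
None
```

The tube is home in the grey press, the plunger went through both strokes, and I handed the job in at about 26 s of the 72 s allowed. No verdict is reported.

- **Tube:** I took the square tube from the row and held it by its outer end. I lowered it into the channel and slid it in until the stop pushed back with about 7 N, then let go. The vertical force while sliding peaked at 10 N.
- **Plunger:** The foot landed after about 5.5 mm of travel. I held it there about 1.25 s, with readings of 4.8 to 6.1 N and no further movement. It bottomed after about 17.5 mm in all, and I held it at about 15.4 N vertical (about 16.5 N total). Then I let it spring up and moved the arm clear.

**Last checks:**
- The tube's outer end is within about 1 px of the predicted home position in the top view, and its inner end is right behind the stop in the scene view.
- The knob is within about 0.2 px of its starting height.
- The other things in view around the press look undisturbed. I did not measure each one again.

**Disagreements:**
- The stop came about 2 mm further along than I had estimated, which is within the calibration error.
- A light sideways force of 2 to 3 N against one channel wall went away once I released the tube.
- One 6.1 N reading during the hold was just over the 6 N soft-stop limit. The plunger did not move, so I took it as noise.

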